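Pass an engraved plate through the width gauge

TASK

The square wooden board with the engraved brass plate has to be passed through the width gauge: push it with the fingertips across the marble, between the two fixed steel posts, until its front edge lies flush against the stop bar behind them, then draw the hand clear. Only push it: do not lift it, tip it or take it between the fingers, and leave everything else on the bench where it is.

Things in the scene. Friction and masses are not known exactly. Their poses are not given: they have to be found in the camera images.
- board: Square wooden board, 92 x 92 x 22 mm, with a 74 mm square brass plate, 4 mm thick, fixed on top (26 mm tall in all); about 0.35 kg, loose, flat on the marble on the robot's side of the gauge. Origin: centre of its underside; x, y square to its sides, z up. It starts with x within 17 degrees of the gauge's x, up to 50 mm to either side of its middle line.
- gauge: Fixed width gauge: two steel posts, each 30 (x) x 40 (y) x 40 mm tall, inner faces at y = +-49 mm (gap 98 mm), their inner front edges rounded (radius 8 mm); foot plates outside, 10 mm high with bolts, out to y = +-115 mm; and the stop bar behind them. Origin: middle of the gap, on the bench surface; x points through the gap to the stop bar, away from the robot; y across the gap, z up.
- stop_face (a point): Middle of the stop bar's near face, 10 mm above the bench, at x = 114 mm, y = 0 of the gauge. The bar is dark steel, 18 (x) x 110 (y) x 20 mm tall, 24 mm over its bolt heads. A board against it has its centre at x = 68 mm of the gauge, its back edge 7 mm beyond the posts. Axes as the gauge's.
- tin_bowl: Bystander: pale tin bowl, 76 mm across, 34 mm tall, beside the stop bar on the gauge's +y side. Origin: centre of its underside.
- punch: Bystander: small standing steel punch, 26 mm across, 48 mm tall, beside the gauge on its -y side. Origin: centre of its underside.
- graver: Bystander: engraving tool with a dark wooden handle, about 120 mm long, 24 mm tall at most, lying to the -y side of the board. Origin: under the middle of its length; x along it.
- weight: Bystander: small brass weight with a button top, 42 mm across, 38 mm tall, to the +y side of the board. Origin: centre of its underside.
- jar: Bystander: white jar with an orange cap, 68 mm across, 85 mm tall, at the left of the bench. Origin: centre of its underside.
- dark_bowl: Bystander: dark steel bowl, 116 mm across, 42 mm tall, at the right of the bench. Origin: centre of its underside.
Not all that is in view belongs to the job. Of the things that look like the board, the largest one is meant.

How it is judged:
On the way:
1. the board is between the two posts, its centre in the gap, flat on the bench (x of board in the frame of gauge between -0.025 and 0.025 m and y of board in the frame of gauge between -0.012 and 0.012 m and height (world z) of board below 0.006 m), for 0.05 s.
At the end, for the whole second after the job is handed in: The board lies flat and still beyond the posts, its front edge against the stop bar (centre within 6 mm of its place along the gauge, within 25 mm of the middle line), square to the bar within 0.08 rad (x of board in the frame of gauge between 0.062 and 0.074 m and y of board in the frame of gauge between -0.025 and 0.025 m and (angle between the x axis of board and the x axis of gauge, either way round below 0.08 rad or angle between the y axis of board and the x axis of gauge, either way round below 0.08 rad) and height (world z) of board below 0.004 m and angle between board's own z axis and vertical below 0.05 rad and linear speed of board below 0.01 m/s); the robot touches nothing.
It fails at once if the board is lifted off the bench or tipped (height (world z) of board above 0.01 m or angle between board's own z axis and vertical above 0.15 rad).
It fails at once if the board is taken between the fingers (x of the grasp point in the frame of board between -0.042 and 0.042 m and y of the grasp point in the frame of board between -0.042 and 0.042 m and z of the grasp point in the frame of board below 0.04 m).
It fails at once if something else on the bench is moved or knocked over (distance of any of tin_bowl, punch, graver, weight, jar, dark_bowl from where it was at the start of the episode above 0.015 m or angle between any of tin_bowl, punch, graver, weight, jar, dark_bowl's own z axis and vertical above 0.35 rad).
It also fails if it takes over 64 s, if anything falls off the work surface, if the arm or the gripper's body presses on something with over 40 N, if the wrist force passes 120 N, or if a joint passes its speed limit or range.

ROBOT

A 6-joint arm with a two-finger parallel gripper is mounted at the origin on the work surface. World frame = base frame: x ahead of the robot, y to its left, z up, the work surface at z = 0. Lengths are in m, angles in rad, forces in N, time in s.
With the tool pointing down it reaches from about 0.325 to 0.9 m from the base axis. Payload 6.1 kg.
Tool frame: the origin (TCP) lies midway between the tips of the shut fingers; the grasp point (between the pads) lies 19 mm behind it; z points along the fingers, y is the direction in which the jaws open and shut (so a half turn about z gives the same grasp; the last joint's range is limited). The gripper opens to 87 mm and grips with 3 to 60 N. Pads are 19 mm wide; open, the fingers measure 117 mm over their backs; the gripper's body (75 mm by 190 mm) begins 51 mm behind the grasp point.
Start: joints at [-1.395, 0.22, 1.526, -0, 1.395, -0.126], TCP at [0.186, -0.597, 0.197] pointing down, gripper open.
Joint ranges: [-2.98, 2.98], [-0.91, 2.08], [0.09, 2.57], [-1.24, 4.39], [0.2, 2.65], [-2.68, 2.68]. Speed limits (rad/s): [2.57, 2.57, 3.01, 3.14, 3.14, 3.14].

INTERFACE

Orientations are given as a unit quaternion [x, y, z, w].
In Python, from plant import ctrl, optics, nets gives the robot as it stands.
- The arm moves only by the tool send_rows, never from a script. Its argument "motion" is one flat list of numbers, 7 for each row, row after row: the shift along the world's x, y, z in units of 25 mm (1.0 is 25 mm), then the turn, a rotation vector about the world's x, y, z in units of 5 degrees (1.0 is 5 degrees), then the opening, from 0 (shut) to 1 (fully open). In form: [dx, dy, dz, wx, wy, wz, jaw, dx, dy, dz, wx, wy, wz, jaw, ...]. A call has 1 to 12 rows; each row is the pose to reach, as a shift and turn from the pose commanded when the call began; what a row does not reach only later rows make up. A row lasts 1/12 s, in which the tool goes at most 41.7 mm and 7.16 degrees, less where a joint would pass 70% of its speed; a pose out of reach is approached as far as the arm can. A call with a gripper value outside its range is refused whole. The fingers move at their own pace and stop on an object; "newtons" is the grip in N (left out, the last holds). Time passes only in rows, so rows that repeat a pose let the fingers close. It gives the time, the measured TCP pose, the force and the opening at its end, in the units of the state.
- ctrl.get_obs(): the state, without advancing time (a new reading comes with each control period).
- optics.grab_frame(name): name is "scene" or "top" or "wrist"; returns the picture (400x640x3 uint8, red, green, blue); there is no depth.
- optics.camera_info(name): a dict with "mtx" (3x3 intrinsics, pixels), "T" (4x4, takes a point from camera to world coordinates); the wrist camera has in their place "T_tool_cam" (4x4, takes a point from camera to tool coordinates, whose origin is the TCP and whose axes are the flange's). Camera axes: x right, y up, looking along -z (the intrinsics and any distortion apply to the point x, -y, -z); pixel columns grow to the right and rows downward; lengths in m; the calibration is good to about 2 mm. A picture is of the moment at which its call begins: read the wrist's pose just before it. camera_info takes no time and is no camera call.
- ctrl.job_done(): hands the job in, once; it reports no verdict.
Trained networks look in the newest picture that a camera, given by its name, has taken for a name from the list of things; names that differ only in an ending like _2 or _b are one class to them, and where a whole thing is asked for, a point or a joint stands for the part that bears it (a point fixed in the world has none). Each returns a list of dicts, best first, with "confidence" (0 to 1); they miss things now and then, are a little off and sometimes report something else, mostly with a low value. They report only what shows in the picture. A call takes as long as a camera call. They do not tell look-alikes from the thing itself.
- nets.spot_in(camera, query): "box" ([left, top, right, bottom] in pixels, round what is visible of it).
- nets.regions_of(camera, query): "region" (400x640 bool, what is visible of it) and "box" ([left, top, right, bottom] in pixels, round what is visible of it).
The state is a dict: "time_s": time; "joints": joint angles; "qvel": joint speeds; "tau": joint torques, N m; "ee_pos": TCP position; "orientation": TCP orientation; "wrist_force": force on the tool from outside, world axes, zero at the start; "ft_torque": the same for the moment, N m; "width": finger opening in m.
Only numpy, scipy, OpenCV 4.12 (cv2) and the standard library are available. Lean on these libraries where they do the work, as an engineer would, in place of code of your own. Each camera call takes 0.05 s, during which the arm holds its last target.

## Working session

There is one attempt and no reset: what is moved stays moved. The work goes in short steps, Python scripts to look and compute and a tool call to move; the robot and the scene stay as the last step left them, time stands still between calls to the robot, and variables do not carry over. Pictures are saved under pics/ and viewed, and the job is handed in when it is done.

Besides the shell and the picture viewer there is one more tool, called as name(argument=value, ...), one argument or row to a line, values as JSON. send_rows: Moves the arm, as the interface text tells. Its arguments: {"type":"object","properties":{"motion":{"type":"array"},"newtons":{"type":"number"}},"required":["motion"]}

```bash
mkdir -p pics; ls
python3 - <<'E'
from plant import ctrl, optics, nets
import cv2
print(ctrl.get_obs())
for c in ["top","scene"]:
    im=optics.grab_frame(c); cv2.imwrite(f"pics/{c}0.png",im[:,:,::-1])
    i=optics.camera_info(c); print(c,i)
    for q in ["board","gauge","stop_face","punch","graver","weight","tin_bowl"]:
        print(q,[(round(d["confidence"],2),[round(float(v)) for v in d["box"]]) for d in nets.spot_in(c,q)][:4])
E
```

```text
pics
{'time_s': 0.0, 'joints': array([-1.39514103e+00,  2.21218993e-01,  1.52757147e+00, -2.35900557e-05,
        1.39468041e+00, -1.26091079e-01]), 'qvel': array([-0.00191949,  0.00077082,  0.00168292, -0.00094807,  0.00020148,
        0.00029991]), 'tau': array([ 1.89312028e-03, -4.94603205e+01, -3.87373817e+01,  6.99973572e-02,
        5.73208078e-02, -1.56418605e-04]), 'ee_pos': array([ 0.18562272, -0.5961255 ,  0.19606268]), 'orientation': array([ 9.88639465e-01,  1.50303446e-01, -3.48777906e-05, -9.38533073e-04]), 'wrist_force': array([0.37161672, 0.73954174, 0.68258086]), 'ft_torque': array([0.0473806 , 0.03800993, 0.03745883]), 'width': 0.0867754507494924}
top {'mtx': array([[424.34587667,   0.        , 319.67014949],
       [  0.        , 424.34587667, 197.80187268],
       [  0.        ,   0.        ,   1.        ]]), 'T': array([[ 0.01582276,  0.98031857, -0.19678705,  0.29882277],
       [-0.99985143,  0.01685885,  0.00359085, -0.02621173],
       [ 0.00683778,  0.196701  ,  0.98043968,  1.38947436],
       [ 0.        ,  0.        ,  0.        ,  1.        ]])}
board [(0
[... 542 characters left out ...]
]), 'T': array([[-0.40587324, -0.52703944,  0.74665678,  1.31408867],
       [ 0.91367356, -0.21466239,  0.34513864,  0.30386974],
       [-0.02162255,  0.82228309,  0.56866772,  0.62141613],
       [ 0.        ,  0.        ,  0.        ,  1.        ]])}
board [(0.84, [341, 196, 384, 228]), (0.8, [399, 183, 423, 199]), (0.6, [330, 170, 361, 188])]
gauge [(0.61, [312, 220, 408, 291])]
stop_face [(0.91, [310, 219, 411, 292])]
punch [(0.72, [178, 159, 214, 185]), (0.54, [293, 230, 310, 252])]
graver [(0.72, [284, 184, 302, 211])]
weight [(0.65, [459, 222, 477, 240]), (0.61, [339, 195, 385, 227]), (0.59, [287, 184, 300, 209])]
tin_bowl [(0.95, [414, 257, 450, 287]), (0.47, [312, 220, 412, 294])]
```

Run:
```python
import cv2
a=cv2.imread("pics/top0.png")[120:290,150:410]
cv2.imwrite("pics/top0c.png",cv2.resize(a,None,fx=3,fy=3,interpolation=cv2.INTER_CUBIC))
a=cv2.imread("pics/scene0.png")[140:310,260:500]
cv2.imwrite("pics/scene0c.png",cv2.resize(a,None,fx=3,fy=3,interpolation=cv2.INTER_CUBIC))
```

```text
(no output)
```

View pics/top0c.png

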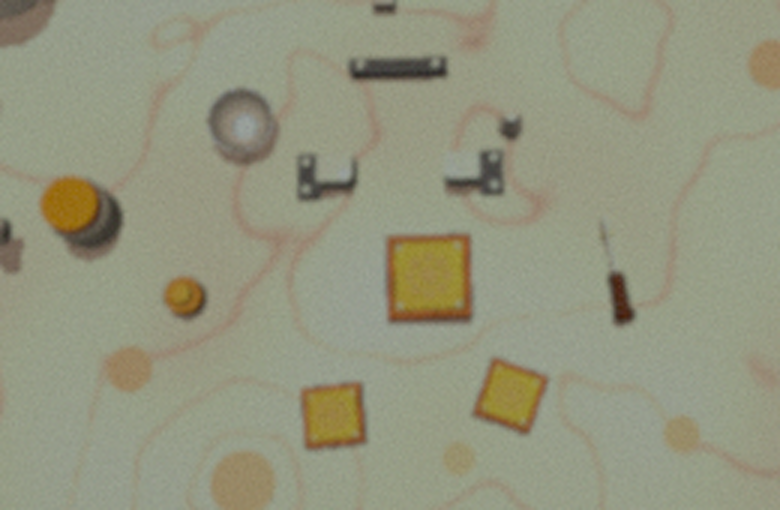

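View pics/scene0c.png

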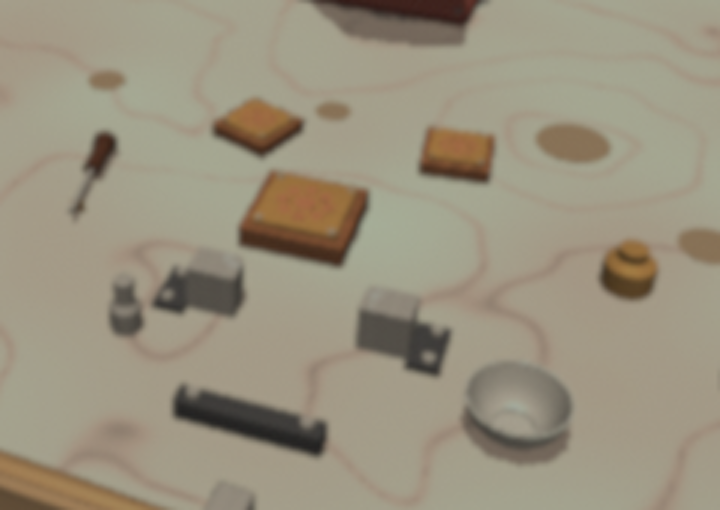

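View pics/top0.png

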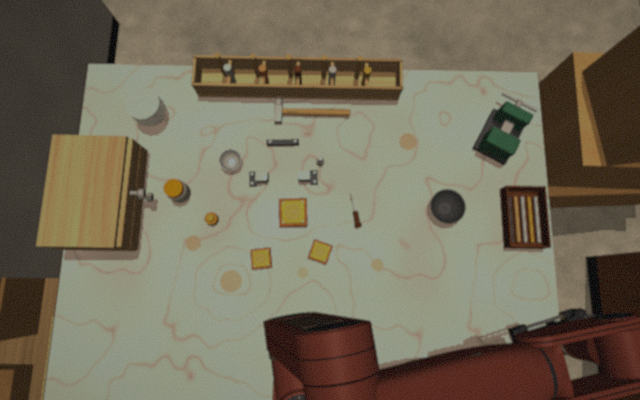

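```bash
cat > h.py <<'E'
import numpy as np
from plant import ctrl, optics, nets
from scipy.spatial.transform import Rotation as R
def camT(c,obs=None):
    i=optics.camera_info(c)
    if c!="wrist": return i["mtx"],i["T"]
    o=obs or ctrl.get_obs()
    T=np.eye(4);T[:3,:3]=R.from_quat(o["orientation"]).as_matrix();T[:3,3]=o["ee_pos"]
    return i["mtx"],T@i["T_tool_cam"]
def p2w(K,T,uv,z):
    d=np.array([(uv[0]-K[0,2])/K[0,0],-(uv[1]-K[1,2])/K[1,1],-1.])
    d=T[:3,:3]@d;o=T[:3,3]
    return o+d*(z-o[2])/d[2]
def w2p(K,T,p):
    q=T[:3,:3].T@(np.asarray(p)-T[:3,3]); return K[0,2]+K[0,0]*q[0]/-q[2],K[1,2]-K[1,1]*q[1]/-q[2]
E
python3 - <<'E'
from h import *
K,T=camT("top")
np.set_printoptions(precision=4,suppress=True)
f=lambda x,y:(150+(x+.5)/3-.5,120+(y+.5)/3-.5)
for n,x,y,z in [("b_tl",388,237,.022),("b_tr",469,236,.022),("b_br",470,320,.022),("b_bl",390,321,.022),("b_c",429,279,.024),("postL_inner_front_top",355,187,.02),("postR",445,187,.02),("stopL",352,77,.0),("stopR",446,76,.0),("weight",184,298,.0),("punch",511,130,.0),("graver_t",602,222,0),("graver_h",622,320,0),("footL",298,175,.0),("footR",502,172,0),("bowl",242,128,0)]:
    print(n,p2w(K,T,f(x,y),z)[:2])
i=optics.camera_info("wrist");print(i)
E
```

```text
b_tl [0.5681 0.1022]
b_tr [0.5707 0.0137]
b_br [0.4782 0.0105]
b_bl [0.4757 0.0969]
b_c [0.522 0.056]
postL_inner_front_top [0.6241 0.1408]
postR [0.6259 0.0415]
stopL [0.7577 0.1518]
stopR [0.7608 0.0447]
weight [0.5002 0.3262]
punch [ 0.6982 -0.0305]
graver_t [ 0.5936 -0.1337]
graver_h [ 0.4839 -0.1559]
footL [0.6416 0.2077]
footR [ 0.6491 -0.0212]
bowl [0.6952 0.2736]
{'mtx': array([[329.4011,   0.    , 318.5899],
       [  0.    , 329.4011, 201.3447],
       [  0.    ,   0.    ,   1.    ]]), 'T_tool_cam': array([[-0.0003,  0.9631,  0.2691,  0.0728],
       [ 1.    ,  0.0009, -0.0021,  0.0001],
       [-0.0023,  0.2691, -0.9631, -0.1884],
       [ 0.    ,  0.    ,  0.    ,  1.    ]])}
```

send_rows(
  motion=[7.8, 13.5, 2, 0, 0, -3.1, 1, 7.8, 13.5, 2, 0, 0, -3.1, 1, 7.8, 13.5, 2, 0, 0, -3.1, 1, 7.8, 13.5, 2, 0, 0, -3.1, 1, 7.8, 13.5, 2, 0, 0, -3.1, 1, 7.8, 13.5, 2, 0, 0, -3.1, 1, 7.8, 13.5, 2, 0, 0, -3.1, 1, 7.8, 13.5, 2, 0, 0, -3.1, 1, 7.8, 13.5, 2, 0, 0, -3.1, 1, 7.8, 13.5, 2, 0, 0, -3.1, 1, 7.8, 13.5, 2, 0, 0, -3.1, 1, 7.8, 13.5, 2, 0, 0, -3.1, 1],
)

```text
time_s: 1.8
ee_pos: [0.3813, -0.2588, 0.2476]
orientation: [1.0, 0.017, 0.0, 0.001]
wrist_force: [0.3, -0.7, -0.1]
width: 0.0873
```

send_rows(
  motion=[8, 13.6, 0, 0, 0, 0, 0.46, 8, 13.6, 0, 0, 0, 0, 0.46, 8, 13.6, 0, 0, 0, 0, 0.46, 8, 13.6, 0, 0, 0, 0, 0.46, 8, 13.6, 0, 0, 0, 0, 0.46, 8, 13.6, 0, 0, 0, 0, 0.46, 8, 13.6, 0, 0, 0, 0, 0.46, 8, 13.6, 0, 0, 0, 0, 0.46, 8, 13.6, 0, 0, 0, 0, 0.46, 8, 13.6, 0, 0, 0, 0, 0.46, 8, 13.6, 0, 0, 0, 0, 0.46, 8, 13.6, 0, 0, 0, 0, 0.46],
)

```text
time_s: 2.8
ee_pos: [0.581, 0.0799, 0.2461]
orientation: [1.0, 0.016, -0.001, 0.0]
wrist_force: [0.1, -0.1, 0.8]
width: 0.04
```

Run:
```python
from h import *
import cv2
o=ctrl.get_obs();im=optics.grab_frame("wrist");cv2.imwrite("pics/w1.png",im[:,:,::-1])
np.savez("w1.npz",p=o["ee_pos"],q=o["orientation"]);print(o["ee_pos"],o["orientation"],o["width"])
for q in ["board","gauge","stop_face"]:
    print(q,[(round(d["confidence"],2),[round(float(v)) for v in d["box"]]) for d in nets.spot_in("wrist",q)][:4])
```

```text
[0.58096431 0.07989595 0.2460589 ] [ 9.99873965e-01  1.58453056e-02 -9.03180780e-04  4.04883214e-04] 0.03995721295077046
board [(0.84, [259, 296, 289, 329]), (0.61, [298, 174, 371, 249])]
gauge [(0.69, [216, 0, 405, 141])]
stop_face [(0.67, [219, 0, 405, 140])]
```

View pics/w1.png

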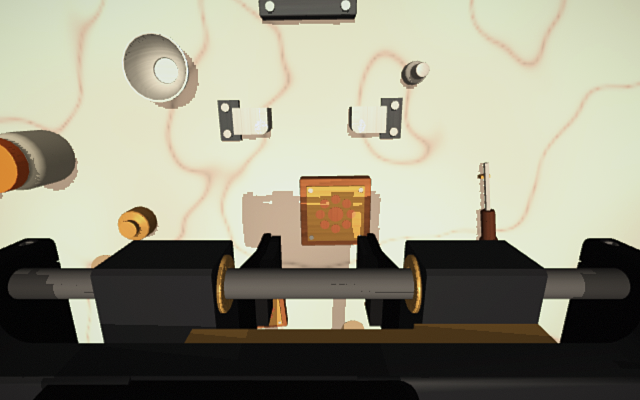

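Run:
```python
import cv2
a=cv2.imread("pics/w1.png")
cv2.imwrite("pics/w1c.png",cv2.resize(a[0:150,205:415],None,fx=3.8,fy=3.8,interpolation=cv2.INTER_CUBIC))
cv2.imwrite("pics/w1b.png",cv2.resize(a[165:260,285:385],None,fx=6,fy=6,interpolation=cv2.INTER_CUBIC))
```

```text
(no output)
```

View pics/w1c.png

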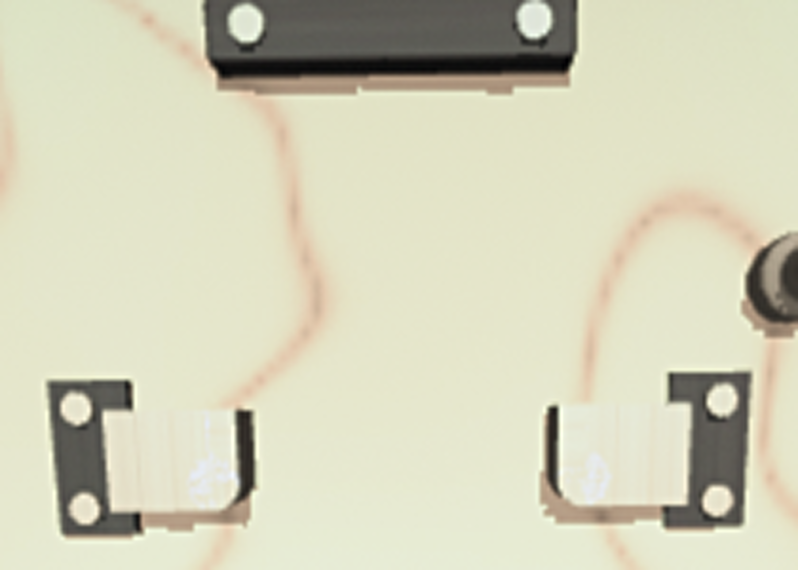

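View pics/w1b.png

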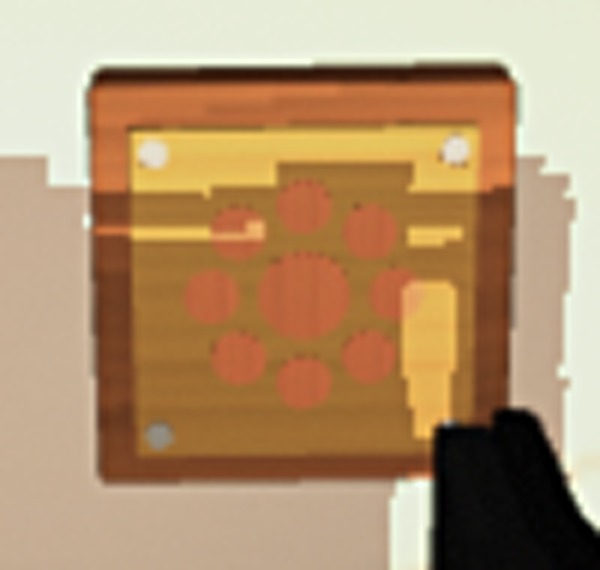

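Run:
```python
from h import *
np.set_printoptions(precision=4,suppress=True)
d=np.load("w1.npz");K,T=camT("wrist",{"ee_pos":d["p"],"orientation":d["q"]})
c=lambda x,y:(205+(x+.5)/3.8-.5,(y+.5)/3.8-.5)
b=lambda x,y:(285+(x+.5)/6-.5,165+(y+.5)/6-.5)
P={}
for n,u,z in [("tl",b(91,85),.022),("tr",b(515,80),.022),("bl",b(101,482),.022),("br",b(508,478),.022),("Btl",b(129,127),.026),("Btr",b(479,125),.026),("Bbl",b(136,455),.026),
 ("stopTL",c(208,58),.02),("stopTR",c(576,53),.02),("stopBL",c(218,76),0),("stopBR",c(571,72),0),
 ("Lin_rear",c(237,410),.04),("Rin_rear",c(558,404),.04),("Lout_rear",c(104,411),.04),("Rout_rear",c(690,403),.04),("Lout_front",c(112,512),.04),("Rout_front",c(687,504),.04),
 ("LfootO_r",c(49,382),.01),("LfootO_f",c(63,535),.01),("RfootO_r",c(750,373),.01),("RfootO_f",c(744,526),.01)]:
    P[n]=p2w(K,T,u,z)[:2];print(n,P[n])
ang=lambda a,b:np.degrees(np.arctan2(-(P[b]-P[a])[0],(P[b]-P[a])[1])) if 0 else np.degrees(np.arctan2((P[b]-P[a])[0],-(P[b]-P[a])[1]))
for a,bb in [("tl","tr"),("bl","br"),("Btl","Btr"),("stopTL","stopTR"),("stopBL","stopBR"),("Lout_rear","Rout_rear"),("Lin_rear","Rin_rear"),("Lout_front","Rout_front"),("LfootO_f","RfootO_f"),("LfootO_r","RfootO_r")]: print(a,bb,ang(a,bb),np.linalg.norm(P[a]-P[bb]))
f=lambda p,q:np.degrees(np.arctan2((P[p]-P[q])[1],(P[p]-P[q])[0]))
print(f("tl","bl"),f("tr","br"),f("Btl","Bbl"))
print("C",(P["tl"]+P["tr"]+P["bl"]+P["br"])/4,(P["Btr"]+P["Bbl"])/2)
for a in ["stopT","stopB"]: print((P[a+"L"]+P[a+"R"])/2)
print((P["Lin_rear"]+P["Rin_rear"])/2,(P["Lout_rear"]+P["Rout_rear"])/2,(P["Lout_rear"]+P["Rout_rear"]+P["Lout_front"]+P["Rout_front"])/4)
```

```text
tl [0.5677 0.1021]
tr [0.5715 0.0121]
bl [0.4768 0.0984]
br [0.4805 0.0069]
Btl [0.5597 0.0937]
Btr [0.5624 0.0196]
Bbl [0.4852 0.0906]
stopTL [0.754  0.1507]
stopTR [0.7588 0.0416]
stopBL [0.7539 0.1509]
stopBR [0.7585 0.0409]
Lin_rear [0.6538 0.1402]
Rin_rear [0.6586 0.0431]
Lout_rear [0.6523 0.1804]
Rout_rear [0.6602 0.0032]
Lout_front [0.6223 0.1792]
Rout_front [0.6302 0.0015]
LfootO_r [0.6606 0.2054]
LfootO_f [0.6118 0.2032]
RfootO_r [ 0.6705 -0.0214]
RfootO_f [ 0.6218 -0.0243]
tl tr 2.4461211547535346 0.09012071583942197
bl br 2.323456284934251 0.09157862554331124
Btl Btr 2.089073295702299 0.07412208115707157
stopTL stopTR 2.540858423507124 0.10911089539712672
stopBL stopBR 2.424963649176972 0.11010609218565302
Lout_rear Rout_rear 2.5497397432415223 0.17742006177788772
Lin_rear Rin_rear 2.827168529220908 0.09719848721161281
Lout_front Rout_front 2.566173805595779 0.1778175084010959
LfootO_f RfootO_f 2.5272515818324384 0.22770620652022344
LfootO_r RfootO_r 2.504751517127999 0.2269950270139215
2.327566961203265 3.24342273703195 2.401886113564702
C [0.5241 0.0549] [0.5238 0.0551]
[0.7564 0.0962]
[0.7562 0.0959]
[0.6562 0.0917] [0.6562 0.0918] [0.6412 0.0911]
```

send_rows(
  motion=[-2.1, -4.4, -1, 0, 0, 15, 0.46, -2.1, -4.4, -2, 0, 0, 15, 0.46, -2.1, -4.4, -3.6, 0, 0, 15, 0.46, -2.1, -4.4, -3.6, 0, 0, 15, 0.46, -2.1, -4.4, -3.6, 0, 0, 15, 0.46, -2.1, -4.4, -3.6, 0, 0, 15, 0.46, -2.1, -4.4, -3.6, 0, 0, 15, 0.46, -2.1, -4.4, -3.6, 0, 0, 15, 0.46, -2.1, -4.4, -3.6, 0, 0, 15, 0.46, -2.1, -4.4, -3.6, 0, 0, 15, 0.46, -2.1, -4.4, -3.6, 0, 0, 15, 0.46, -2.1, -4.4, -3.6, 0, 0, 15, 0.46],
)

```text
time_s: 4.0
ee_pos: [0.5279, -0.0305, 0.1575]
orientation: [0.784, 0.621, 0.0, 0.0]
wrist_force: [-0.4, 0.1, 0.2]
width: 0.0401
```

```bash
cat >> h.py <<'E'
G=np.array([.6412,.0911]);A=np.radians(2.5)
GX=np.array([np.cos(A),np.sin(A)]);GY=np.array([-np.sin(A),np.cos(A)])
def g2w(x,y): return G+x*GX+y*GY
def w2g(p): p=np.asarray(p)[:2]-G; return np.array([p@GX,p@GY])
def stat(target=None):
    o=ctrl.get_obs();M=R.from_quat(o["orientation"]).as_matrix()
    print("t",round(o["time_s"],2),"g",w2g(o["ee_pos"]).round(4),"z",o["ee_pos"][2].round(4),"yaw",np.degrees(np.arctan2(M[1,0],M[0,0])).round(2),"toolz",M[:,2].round(4),"F",o["wrist_force"].round(1),"w",round(o["width"],4))
    if target is not None:
        gx,gy,z,yaw=target; w=g2w(gx,gy)
        print("units",((np.r_[w,z]-o["ee_pos"])/.025).round(2),"wz",(yaw+2.5-np.degrees(np.arctan2(M[1,0],M[0,0])))/5)
E
python3 -c "
from h import *
stat((-.1187,-.112,.009,90))"
```

```text
t 4.0 g [-0.1185 -0.1166] z 0.1575 yaw 76.82 toolz [ 6.e-04 -3.e-04 -1.e+00] F [-0.4  0.1  0.2] w 0.0401
units [-0.02  0.18 -5.94] wz 3.1362612531215204
```

send_rows(
  motion=[0, 0.1, 0, 0, 0, 3.14, 0.46, 0, 0.1, -1.5, 0, 0, 3.14, 0.46, 0, 0.1, -3, 0, 0, 3.14, 0.46, 0, 0.1, -4, 0, 0, 3.14, 0.46, 0, 0.1, -5, 0, 0, 3.14, 0.46, 0, 0.1, -5.5, 0, 0, 3.14, 0.46, 0, 0.1, -5.9, 0, 0, 3.14, 0.46, 0, 0.1, -5.9, 0, 0, 3.14, 0.46, 0, 0.1, -5.9, 0, 0, 3.14, 0.46],
)

```text
time_s: 4.75
ee_pos: [0.5288, -0.0271, 0.0104]
orientation: [0.692, 0.722, 0.0, 0.0]
wrist_force: [1.3, 0.0, -0.4]
width: 0.04
```

```bash
python3 -c "
from h import *
stat((-.1187,-.0555,.009,90))
import cv2
im=optics.grab_frame('scene');cv2.imwrite('pics/s2.png',cv2.resize(im[140:310,260:500,::-1],None,fx=3,fy=3))"
```

```text
t 4.75 g [-0.1174 -0.1132] z 0.0104 yaw 92.43 toolz [ 7.e-04 -2.e-04 -1.e+00] F [ 1.3  0.  -0.4] w 0.04
units [-0.15  2.3  -0.05] wz 0.013748239380311134
```

View pics/s2.png

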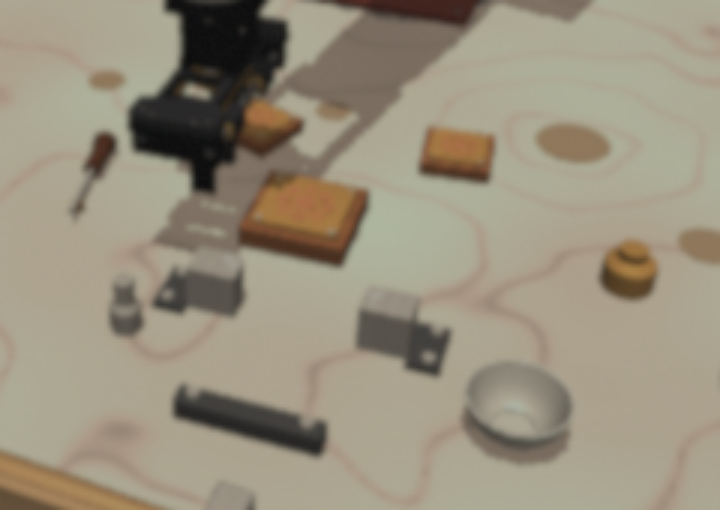

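send_rows(
  motion=[-0.05, 0.5, 0, 0, 0, 0, 0.46, -0.05, 0.85, 0, 0, 0, 0, 0.46, -0.06, 1.05, 0, 0, 0, 0, 0.46, -0.07, 1.2, 0, 0, 0, 0, 0.46, -0.08, 1.35, 0, 0, 0, 0, 0.46, -0.09, 1.5, 0, 0, 0, 0, 0.46, -0.1, 1.65, 0, 0, 0, 0, 0.46, -0.1, 1.8, 0, 0, 0, 0, 0.46, -0.11, 1.95, 0, 0, 0, 0, 0.46, -0.12, 2.1, 0, 0, 0, 0, 0.46, -0.13, 2.2, 0, 0, 0, 0, 0.46, -0.13, 2.25, 0, 0, 0, 0, 0.46],
)

```text
time_s: 5.8
ee_pos: [0.5249, 0.0299, 0.0096]
orientation: [0.691, 0.722, -0.0, -0.0]
wrist_force: [-0.1, -0.3, 0.7]
width: 0.0398
```

```bash
python3 -c "
from h import *
stat((-.1187,-.0555,.009,90))
import cv2
o=ctrl.get_obs();np.savez('w3.npz',p=o['ee_pos'],q=o['orientation'])
im=optics.grab_frame('wrist');cv2.imwrite('pics/w3.png',im[:,:,::-1])"
```

```text
t 5.8 g [-0.1188 -0.0561] z 0.0096 yaw 92.5 toolz [-2.e-04  1.e-04 -1.e+00] F [-0.1 -0.3  0.7] w 0.0398
units [ 0.    0.02 -0.02] wz -0.0006205614872015986
```

View pics/w3.png

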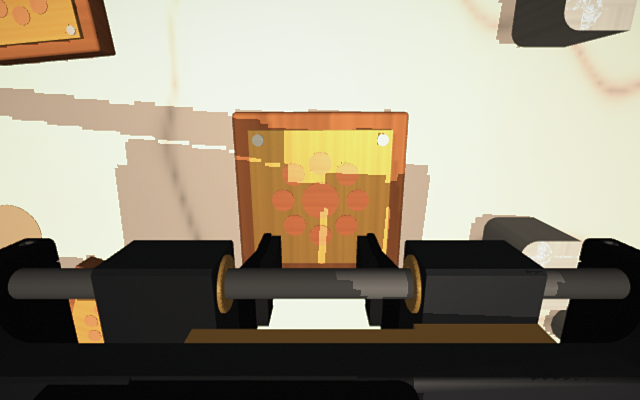

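send_rows(
  motion=[0, -0.8, 0, 0, 0, 0, 0.46, 0, -0.8, 1.2, 0, 0, 0, 0.46, 0, -0.8, 2.5, 0, 0, -1.4, 0.46, 0, -0.8, 4, 0, 0, -2.8, 0.46, -2.9, 2.1, 5.6, 0, 0, -4.2, 0.46, -2.9, 2.1, 7.2, 0, 0, -5.6, 0.46, -2.9, 2.1, 8.8, 0, 0, -7, 0.46, -2.9, 2.1, 9.6, 0, 0, -8.4, 0.46, -2.9, 2.1, 9.6, 0, 0, -9.8, 0.46, -2.9, 2.1, 9.6, 0, 0, -11.2, 0.46, -2.9, 2.1, 9.6, 0, 0, -12.6, 0.46, -2.9, 2.1, 9.6, 0, 0, -14, 0.46],
)

```text
time_s: 6.85
ee_pos: [0.4528, 0.0821, 0.2505]
orientation: [0.981, 0.192, 0.001, 0.0]
wrist_force: [0.4, 0.3, -0.4]
width: 0.0398
```

send_rows(
  motion=[0, 0, 0, 0, 0, -1.4, 0.46, 0, 0, 0, 0, 0, -2.8, 0.46, 0, 0, 0, 0, 0, -4, 0.46, 0, 0, 0, 0, 0, -4, 0.46, 0, 0, 0, 0, 0, -4, 0.46],
)

```text
time_s: 7.27
ee_pos: [0.4525, 0.0819, 0.2496]
orientation: [1.0, 0.023, 0.0, 0.0]
wrist_force: [-0.7, -0.0, 0.1]
width: 0.0404
```

```bash
python3 -c "
from h import *
stat((-.19,0,.2,0))
import cv2
o=ctrl.get_obs();np.savez('w4.npz',p=o['ee_pos'],q=o['orientation'])
im=optics.grab_frame('wrist');cv2.imwrite('pics/w4.png',im[:,:,::-1])
im=cv2.imread('pics/w4.png')
cv2.imwrite('pics/w4c.png',cv2.resize(im[0:200,220:420],None,fx=3,fy=3,interpolation=cv2.INTER_CUBIC))"
```

```text
t 7.27 g [-0.1889 -0.001 ] z 0.2496 yaw 2.66 toolz [ 0. -0. -1.] F [-0.7 -0.   0.1] w 0.0404
units [-0.04  0.04 -1.99] wz -0.03278222528034993
```

View pics/w4c.png

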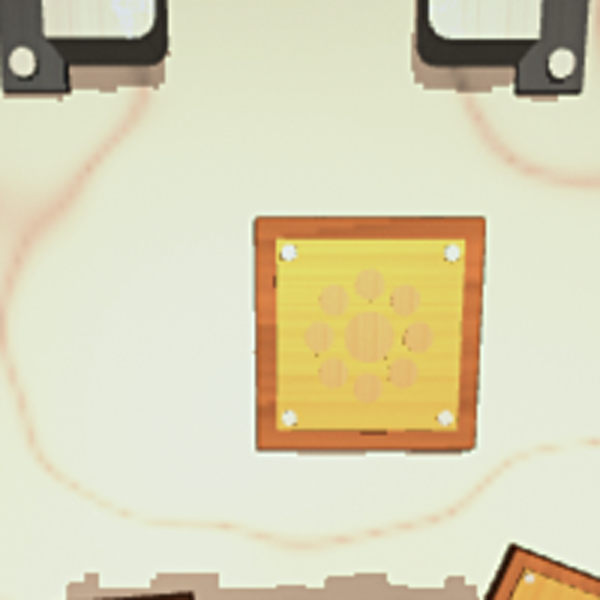

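Run:
```python
from h import *
d=np.load("w4.npz");K,T=camT("wrist",{"ee_pos":d["p"],"orientation":d["q"]})
c=lambda x,y:(220+(x+.5)/3-.5,(y+.5)/3-.5)
for n,u,z in [("tl",c(255,217),.022),("tr",c(485,217),.022),("bl",c(257,450),.022),("br",c(475,449),.022),("Btl",c(276,239),.026),("Btr",c(465,239),.026),("Bbl",c(277,430),.026),("Bbr",c(457,431),.026),("Lin front bottom",c(166,60),0),("Rin",c(416,60),0),("LfootF",c(4,92),0.01),("RfootF",c(580,94),.01)]:
    print(n,w2g(p2w(K,T,u,z)).round(4))
```

```text
tl [-0.0734  0.0145]
tr [-0.0731 -0.0761]
bl [-0.1647  0.0145]
br [-0.1641 -0.0768]
Btl [-0.0819  0.0062]
Btr [-0.0817 -0.068 ]
Bbl [-0.156  0.006]
Bbr [-0.1562 -0.0683]
Lin front bottom [-0.0127  0.0503]
Rin [-0.0124 -0.0494]
LfootF [-0.0265  0.1131]
RfootF [-0.0266 -0.1132]
```

Run:
```python
from h import *
d=np.load("w3.npz");K,T=camT("wrist",{"ee_pos":d["p"],"orientation":d["q"]})
for n,u,z in [("tl",(233,113),.022),("tr",(408,113),.022),("Btl",(250,130),.026),("Btr",(394,130),.026)]:
    print(n,w2g(p2w(K,T,u,z)).round(4))
import cv2
im=optics.grab_frame('top');cv2.imwrite('pics/t5.png',cv2.resize(im[120:290,150:410,::-1],None,fx=3,fy=3))
im=optics.grab_frame('scene');cv2.imwrite('pics/s5.png',cv2.resize(im[140:310,260:500,::-1],None,fx=3,fy=3))
```

```text
tl [-0.1623  0.015 ]
tr [-0.072  0.015]
Btl [-0.1532  0.0067]
Btr [-0.0796  0.0067]
```

View pics/t5.png

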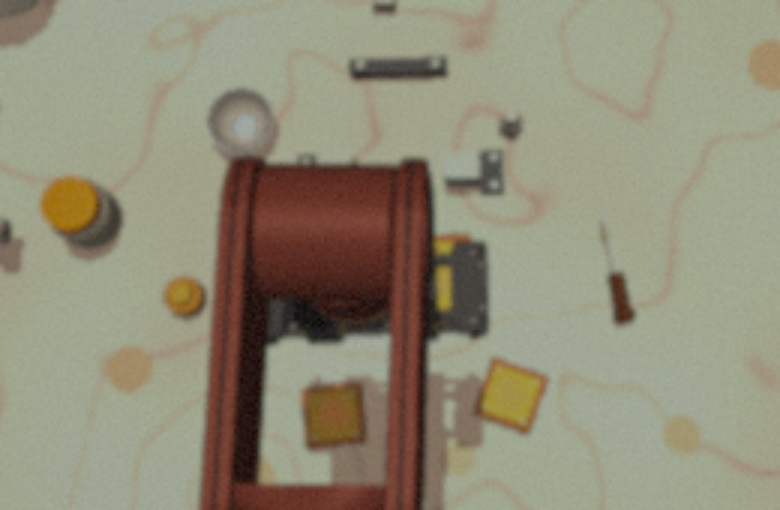

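View pics/s5.png

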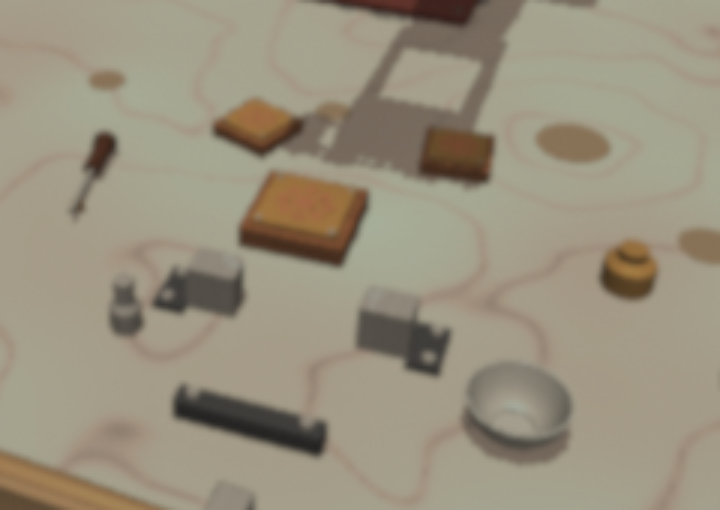

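```bash
python3 - <<'E'
from h import *
K,T=camT("scene")
f=lambda x,y:(260+(x+.5)/3-.5,140+(y+.5)/3-.5)
print("tip in s2",w2g(p2w(K,T,f(205,190),.01)))
w=g2w(-.1174,-.1132); u=w2p(K,T,[*w,.01]); print("expected tcp px in crop",(np.array(u)-[260,140])*3)
for s in (-.027,.027):
  w=g2w(-.1174+s,-.1132);print((np.array(w2p(K,T,[*w,.01]))-[260,140])*3)
d=np.load("w3.npz");K,T=camT("wrist",{"ee_pos":d["p"],"orientation":d["q"]})
M=R.from_quat(d["q"]).as_matrix()
for p in [(0,0,0),(0,.02,0),(0,-.02,0),(.0095,.02,0),(.0095,.035,0),(-.0095,.02,0)]:
  print(p,np.round(w2p(K,T,d["p"]+M@np.array(p)),0))
E
python3 -c "
import cv2
im=cv2.imread('pics/w3.png')
cv2.imwrite('pics/w3c.png',cv2.resize(im[90:350,200:440],None,fx=2.3,fy=2.3,interpolation=cv2.INTER_CUBIC))"
```

```text
tip in s2 [-0.12625011 -0.12467189]
expected tcp px in crop [212.60616167 196.92219422]
[222.85490916 180.57963392]
[201.94759736 213.91824473]
(0, 0, 0) [317. 233.]
(0, 0.02, 0) [350. 233.]
(0, -0.02, 0) [285. 234.]
(0.0095, 0.02, 0) [351. 219.]
(0.0095, 0.035, 0) [376. 219.]
(-0.0095, 0.02, 0) [350. 248.]
```

View pics/w3c.png

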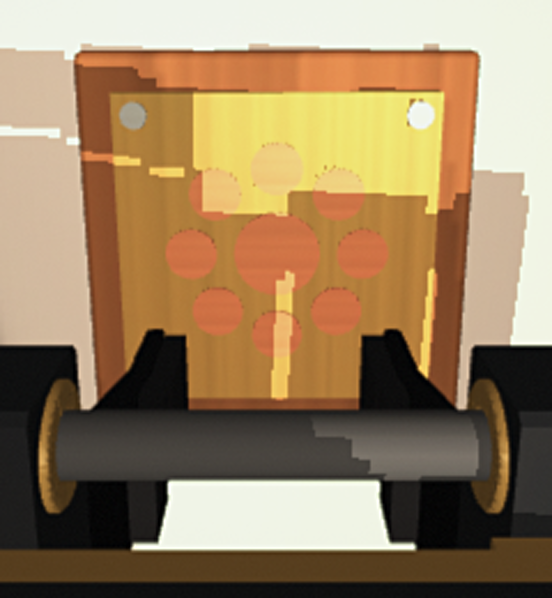

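```bash
python3 -c "
import cv2
im=cv2.imread('pics/w4.png')
cv2.imwrite('pics/w4d.png',cv2.resize(im[200:360,200:440],None,fx=3.3,fy=3.3,interpolation=cv2.INTER_CUBIC))
im=cv2.imread('pics/s2.png')
cv2.imwrite('pics/s2d.png',cv2.resize(im[50:300,80:400],None,fx=2.4,fy=2.4,interpolation=cv2.INTER_CUBIC))"
```

```text
(no output)
```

View pics/w4d.png

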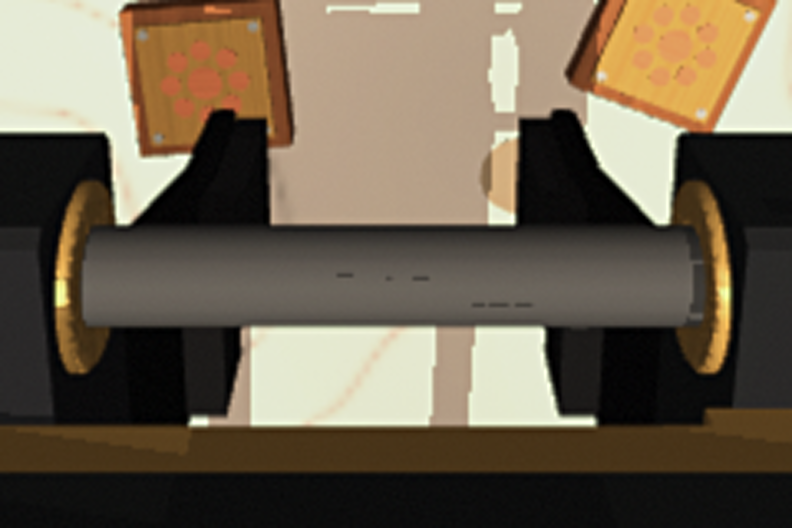

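View pics/s2d.png

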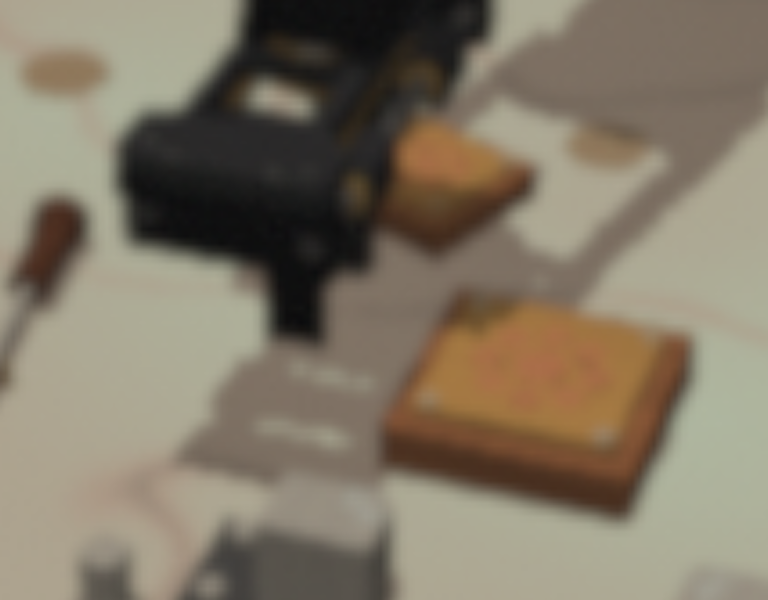

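send_rows(
  motion=[0, 0, 0, 0, 0, 0, 0, 0, 0, 0, 0, 0, 0, 0, 0, 0, 0, 0, 0, 0, 0, 0, 0, 0, 0, 0, 0, 0, 0, 0, 0, 0, 0, 0, 0],
)

```text
time_s: 7.83
ee_pos: [0.4525, 0.082, 0.2496]
orientation: [1.0, 0.022, 0.0, 0.0]
wrist_force: [0.5, 0.3, -0.8]
width: 0.0148
```

```bash
python3 -c "
from h import *
stat()
import cv2
im=optics.grab_frame('wrist');cv2.imwrite('pics/w6.png',im[:,:,::-1])
im=cv2.imread('pics/w6.png')
cv2.imwrite('pics/w6c.png',cv2.resize(im[200:360,200:440],None,fx=3.3,fy=3.3,interpolation=cv2.INTER_CUBIC))"
```

```text
t 7.83 g [-0.1889 -0.0009] z 0.2496 yaw 2.51 toolz [ 0. -0. -1.] F [ 0.5  0.3 -0.8] w 0.0148
```

View pics/w6c.png

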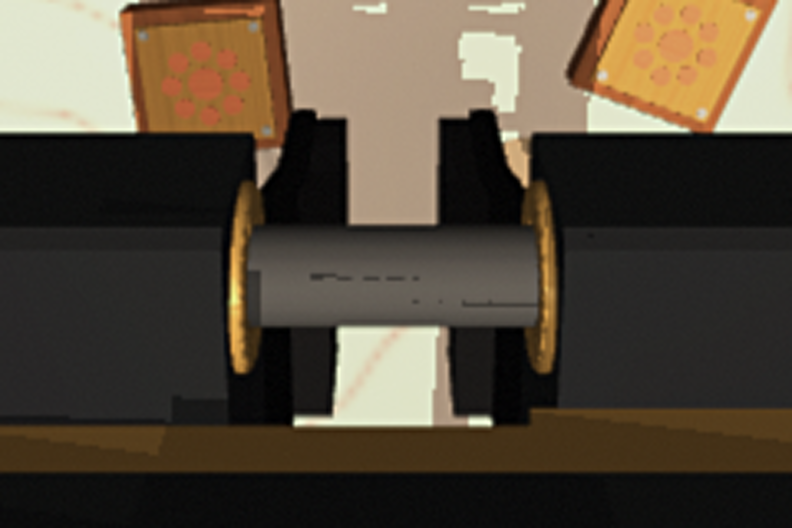

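send_rows(
  motion=[3, -4.4, 0, 0, 0, 1.4, 0.46, 3, -4.4, 0, 0, 0, 2.8, 0.46, 3, -4.4, 0, 0, 0, 4.2, 0.46, 3, -4.4, -1, 0, 0, 5.6, 0.46, 3, -4.4, -2, 0, 0, 7, 0.46, 3, -4.4, -3, 0, 0, 8.4, 0.46, 3, -4.4, -4, 0, 0, 9.8, 0.46, 3, -4.4, -5, 0, 0, 11.2, 0.46, 3, -4.4, -6, 0, 0, 12.6, 0.46, 3, -4.4, -7, 0, 0, 14, 0.46, 3, -4.4, -7.6, 0, 0, 15.4, 0.46, 3, -4.4, -8, 0, 0, 16.8, 0.46],
)

```text
time_s: 8.88
ee_pos: [0.5258, -0.0277, 0.0471]
orientation: [0.726, 0.687, -0.001, -0.001]
wrist_force: [0.4, -0.0, -0.2]
width: 0.0401
```

send_rows(
  motion=[0, 0, -0.5, 0, 0, 1.2, 0.46, 0, 0, -1, 0, 0, 1.2, 0.46, 0, 0, -1.4, 0, 0, 1.2, 0.46, 0, 0, -1.5, 0, 0, 1.2, 0.46, 0, 0, -1.6, 0, 0, 1.2, 0.46, 0, 0, -1.6, 0, 0, 1.2, 0.46],
)

```text
time_s: 9.38
ee_pos: [0.5275, -0.028, 0.0095]
orientation: [0.692, 0.722, -0.0, -0.0]
wrist_force: [-0.5, 0.4, 0.4]
width: 0.04
```

```bash
python3 -c "
from h import *
stat((-.1187,-.112,.009,90))
import cv2
im=optics.grab_frame('scene');cv2.imwrite('pics/s7.png',cv2.resize(im[155:240,290:400,::-1],None,fx=7,fy=7))"
```

```text
t 9.38 g [-0.1187 -0.114 ] z 0.0095 yaw 92.41 toolz [-2.e-04  0.e+00 -1.e+00] F [-0.5  0.4  0.4] w 0.04
units [-0.    0.08 -0.02] wz 0.01739381681962584
```

View pics/s7.png

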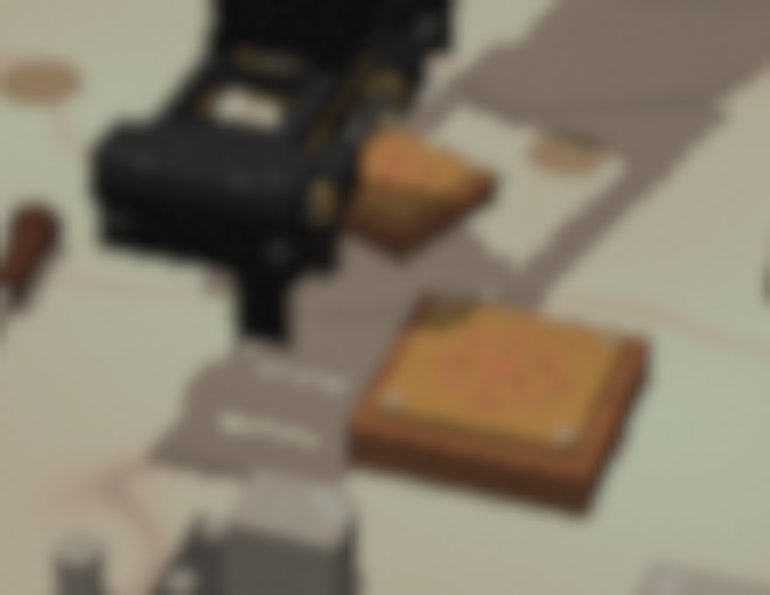

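```bash
python3 -c "
from h import *
K,T=camT('scene')
for gx in (-.0912,-.1462):
  for z in (.0095,.02,.03,.04):
    u=np.array(w2p(K,T,[*g2w(gx,-.114+.0),z])); print(gx,z,((u-[290,155])*7).round())
"
```

```text
-0.0912 0.0095 [260. 394.]
-0.0912 0.02 [260. 371.]
-0.0912 0.03 [259. 349.]
-0.0912 0.04 [259. 327.]
-0.1462 0.0095 [310. 315.]
-0.1462 0.02 [310. 292.]
-0.1462 0.03 [310. 271.]
-0.1462 0.04 [310. 249.]
```

The fingertips are about 23 mm higher than the reported TCP, so the first pass went over the board without touching it. I'll lower gently and watch the force.

send_rows(
  motion=[0, 0, -0.2, 0, 0, 0, 0.46, 0, 0, -0.35, 0, 0, 0, 0.46, 0, 0, -0.5, 0, 0, 0, 0.46, 0, 0, -0.5, 0, 0, 0, 0.46],
)

```text
time_s: 9.77
ee_pos: [0.5269, -0.0279, -0.0037]
orientation: [0.692, 0.722, -0.0, -0.001]
wrist_force: [-1.2, 0.2, -0.1]
width: 0.0401
```

```bash
python3 -c "
from h import *
stat((-.1187,-.112,-.013,90))"
```

```text
t 9.77 g [-0.1194 -0.1139] z -0.0037 yaw 92.48 toolz [-1.2e-03  2.0e-04 -1.0e+00] F [-1.2  0.2 -0.1] w 0.0401
units [ 0.03  0.08 -0.37] wz 0.0035878852937884175
```

Reported z is −3.7 mm with no contact force, which confirms the offset.

send_rows(
  motion=[0, 0, -0.12, 0, 0, 0, 0.46, 0, 0, -0.24, 0, 0, 0, 0.46, 0, 0, -0.36, 0, 0, 0, 0.46, 0, 0, -0.36, 0, 0, 0, 0.46],
)

```text
time_s: 10.1
ee_pos: [0.5269, -0.0279, -0.0126]
orientation: [0.692, 0.722, -0.0, -0.0]
wrist_force: [0.1, -0.6, -0.5]
width: 0.04
```

```bash
python3 -c "
from h import *
stat((-.1187,-.0555,-.013,90))
import cv2
im=optics.grab_frame('scene');cv2.imwrite('pics/s8.png',cv2.resize(im[155:240,290:400,::-1],None,fx=7,fy=7))"
```

```text
t 10.1 g [-0.1194 -0.1139] z -0.0126 yaw 92.49 toolz [-1.1e-03  2.0e-04 -1.0e+00] F [ 0.1 -0.6 -0.5] w 0.04
units [-0.08  2.34 -0.02] wz 0.0024128246866695234
```

View pics/s8.png

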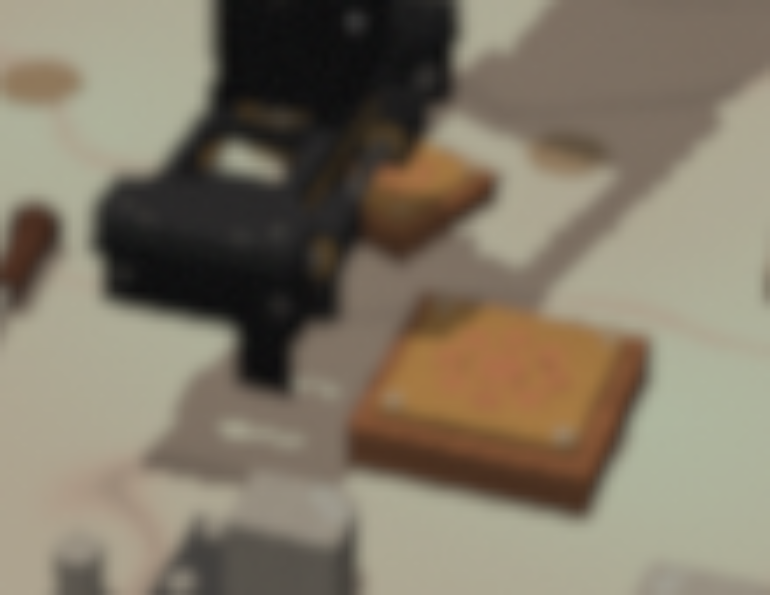

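send_rows(
  motion=[0, 0.5, 0, 0, 0, 0, 0.46, 0, 0.85, 0, 0, 0, 0, 0.46, 0, 1.0, 0, 0, 0, 0, 0.46, 0, 1.12, 0, 0, 0, 0, 0.46, 0, 1.24, 0, 0, 0, 0, 0.46, -0.02, 1.36, 0, 0, 0, 0, 0.46, -0.03, 1.48, 0, 0, 0, 0, 0.46, -0.03, 1.6, 0, 0, 0, 0, 0.46],
)

```text
time_s: 10.82
ee_pos: [0.5268, 0.0121, -0.0118]
orientation: [0.692, 0.722, -0.0, 0.0]
wrist_force: [-0.4, -1.8, 0.5]
width: 0.04
```

```bash
python3 -c "
from h import *
stat((-.1187,-.0555,-.013,90))
import cv2
o=ctrl.get_obs();np.savez('w9.npz',p=o['ee_pos'],q=o['orientation'])
im=optics.grab_frame('wrist');cv2.imwrite('pics/w9.png',im[:,:,::-1])
"
```

```text
t 10.82 g [-0.1177 -0.074 ] z -0.0118 yaw 92.49 toolz [ 2.e-04 -3.e-04 -1.e+00] F [-0.4 -1.8  0.5] w 0.04
units [-0.07  0.74 -0.05] wz 0.002224009552804773
```

View pics/w9.png

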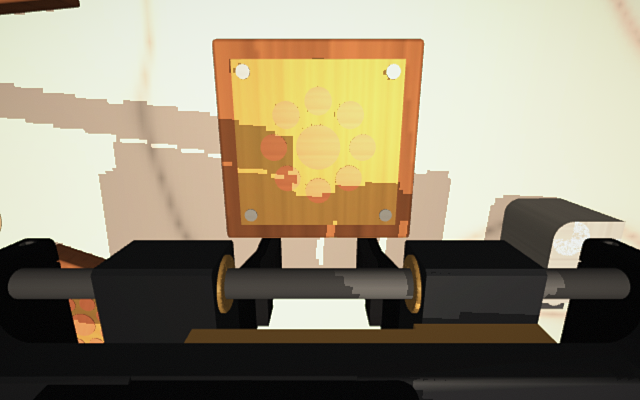

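The fingers now push the board's near edge (row ~237, just ahead of the tips). I'll continue the push.

send_rows(
  motion=[0, 0.12, 0, 0, 0, 0, 0.46, -0.02, 0.24, 0, 0, 0, 0, 0.46, -0.03, 0.36, 0, 0, 0, 0, 0.46, -0.04, 0.48, 0, 0, 0, 0, 0.46, -0.05, 0.6, 0, 0, 0, 0, 0.46, -0.05, 0.7, 0, 0, 0, 0, 0.46, -0.05, 0.75, 0, 0, 0, 0, 0.46, -0.05, 0.75, 0, 0, 0, 0, 0.46],
)

```text
time_s: 11.53
ee_pos: [0.5255, 0.0312, -0.0119]
orientation: [0.691, 0.722, 0.0, -0.0]
wrist_force: [0.3, -0.3, -0.4]
width: 0.04
```

```bash
python3 -c "
from h import *
stat((-.1187,-.0555,-.013,90))
import cv2
o=ctrl.get_obs();np.savez('w10.npz',p=o['ee_pos'],q=o['orientation'])
im=optics.grab_frame('wrist');cv2.imwrite('pics/w10.png',im[:,:,::-1])
im=cv2.imread('pics/w10.png')
cv2.imwrite('pics/w10c.png',cv2.resize(im[20:260,190:450],None,fx=2.4,fy=2.4,interpolation=cv2.INTER_CUBIC))
"
```

```text
t 11.53 g [-0.1182 -0.0548] z -0.0119 yaw 92.51 toolz [-0.e+00  3.e-04 -1.e+00] F [ 0.3 -0.3 -0.4] w 0.04
units [-0.02 -0.03 -0.04] wz -0.001413031922950836
```

View pics/w10c.png

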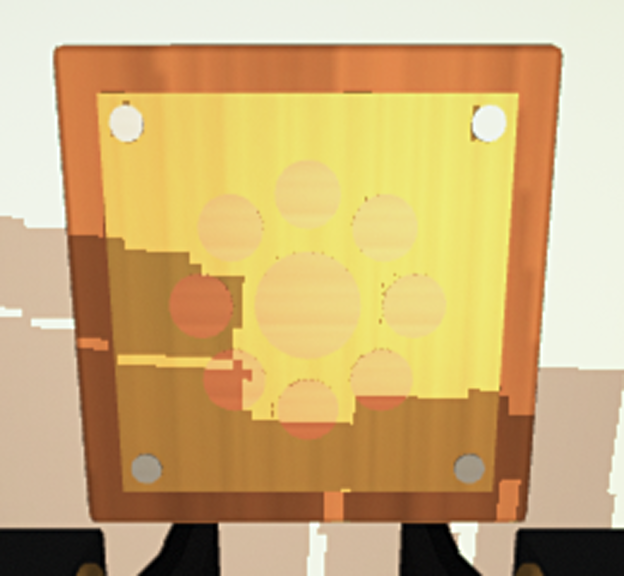

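Run:
```python
from h import *
d=np.load("w10.npz");K,T=camT("wrist",{"ee_pos":d["p"],"orientation":d["q"]})
c=lambda x,y:(190+(x+.5)/2.4-.5,20+(y+.5)/2.4-.5)
for n,u,z in [("tl",c(55,45),.022),("tr",c(561,45),.022),("bl",c(92,521),.022),("br",c(524,521),.022),("Btl",c(97,93),.026),("Btr",c(518,95),.026),("Bbl",c(122,492),.026),("Bbr",c(492,492),.026)]:
    print(n,w2g(p2w(K,T,u,z)).round(4))
```

```text
tl [-0.1641  0.0473]
tr [-0.0739  0.0473]
bl [-0.1642 -0.0436]
br [-0.0738 -0.0436]
Btl [-0.1562  0.0388]
Btr [-0.0819  0.0385]
Bbl [-0.1565 -0.0357]
Bbr [-0.0819 -0.0357]
```

send_rows(
  motion=[0, -0.8, 0, 0, 0, 0, 0.46, 0, -0.8, 1.5, 0, 0, 0, 0.46, 0, -0.8, 3, 0, 0, -1.4, 0.46, 0, -0.8, 4, 0, 0, -2.8, 0.46, -1.5, 0, 5, 0, 0, -4.2, 0.46, -2.5, 1.2, 5, 0, 0, -5.6, 0.46, -3.4, 2.05, 5, 0, 0, -7, 0.46, -3.4, 2.05, 5, 0, 0, -8.4, 0.46, -3.4, 2.05, 5, 0, 0, -9.8, 0.46, -3.4, 2.05, 5, 0, 0, -11.2, 0.46, -3.4, 2.05, 5, 0, 0, -12.6, 0.46, -3.4, 2.05, 5, 0, 0, -14, 0.46],
)

```text
time_s: 12.58
ee_pos: [0.4402, 0.0824, 0.113]
orientation: [0.981, 0.192, -0.0, -0.0]
wrist_force: [-0.0, -0.6, -0.1]
width: 0.04
```

send_rows(
  motion=[0, 0, 0, 0, 0, -1.4, 0.46, 0, 0, 0, 0, 0, -2.8, 0.46, 0, 0, 0, 0, 0, -4, 0.46, 0, 0, 0, 0, 0, -4, 0.46, 0, 0, 0, 0, 0, -4, 0.46],
)

```text
time_s: 13.0
ee_pos: [0.4403, 0.0822, 0.113]
orientation: [1.0, 0.023, -0.0, -0.0]
wrist_force: [0.1, 0.3, -0.9]
width: 0.0399
```

```bash
python3 -c "
from h import *
stat((-.202,0.001,-.012,0))
import cv2
o=ctrl.get_obs();np.savez('w11.npz',p=o['ee_pos'],q=o['orientation'])
im=optics.grab_frame('wrist');cv2.imwrite('pics/w11.png',im[:,:,::-1])
"
```

```text
t 13.0 g [-2.011e-01 -2.000e-04] z 0.113 yaw 2.67 toolz [-5.e-04  4.e-04 -1.e+00] F [ 0.1  0.3 -0.9] w 0.0399
units [-0.04  0.04 -5.  ] wz -0.0348948967302948
```

View pics/w11.png

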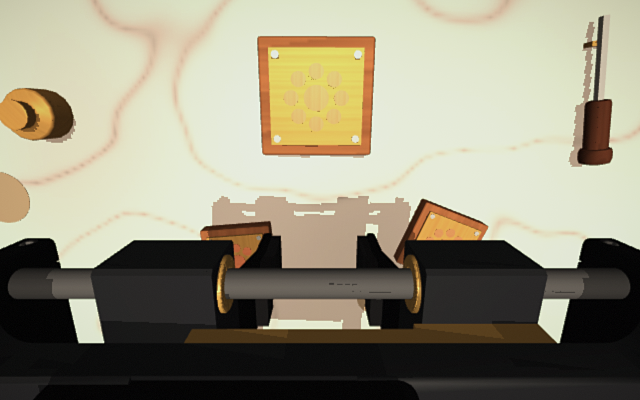

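Run:
```python
from h import *
d=np.load("w11.npz");K,T=camT("wrist",{"ee_pos":d["p"],"orientation":d["q"]})
for n,u,z in [("tl",(258,37),.022),("tr",(375,37),.022),("bl",(261,154),.022),("br",(371,155),.022),("L1",(201,230),.018),("L2",(271,222),.018),("R1",(422,199),.018),("R2",(396,262),.018),("R3",(488,224),.018)]:
    print(n,w2g(p2w(K,T,u,z)).round(4))
```

```text
tl [-0.0745  0.0461]
tr [-0.0742 -0.0443]
bl [-0.1647  0.0478]
br [-0.1653 -0.0453]
L1 [-0.2347  0.1064]
L2 [-0.2269  0.0421]
R1 [-0.2049 -0.0932]
R2 [-0.2664 -0.0741]
R3 [-0.2284 -0.1555]
```

send_rows(
  motion=[0.1, 0.05, -1.5, 0, 0, -0.03, 0.46, 0.1, 0.05, -3, 0, 0, -0.03, 0.46, 0.1, 0.05, -4, 0, 0, -0.03, 0.46, 0.1, 0.05, -4.6, 0, 0, -0.03, 0.46, 0.1, 0.05, -4.8, 0, 0, -0.03, 0.46, 0.1, 0.05, -5, 0, 0, -0.03, 0.46, 0.1, 0.05, -5, 0, 0, -0.03, 0.46],
)

```text
time_s: 13.63
ee_pos: [0.4431, 0.0833, -0.012]
orientation: [1.0, 0.021, -0.0, -0.0]
wrist_force: [0.4, 1.1, -0.6]
width: 0.04
```

```bash
python3 -c "
from h import *
stat((-.0755,0.0,-.012,0))
stat((.0125,0.0,-.012,0))"
```

```text
t 13.63 g [-0.1983  0.0008] z -0.012 yaw 2.4 toolz [-3.e-04  1.e-04 -1.e+00] F [ 0.4  1.1 -0.6] w 0.04
units [ 4.91  0.18 -0.  ] wz 0.019166247613261866
t 13.63 g [-0.1983  0.0008] z -0.012 yaw 2.4 toolz [-3.e-04  1.e-04 -1.e+00] F [ 0.4  1.1 -0.6] w 0.04
units [ 8.42  0.33 -0.  ] wz 0.019166247613261866
```

send_rows(
  motion=[0.4, 0.01, 0, 0, 0, 0.02, 0.46, 0.75, 0.03, 0, 0, 0, 0.02, 0.46, 0.9, 0.03, 0, 0, 0, 0.02, 0.46, 1.05, 0.04, 0, 0, 0, 0.02, 0.46, 1.25, 0.05, 0, 0, 0, 0.02, 0.46, 1.5, 0.06, 0, 0, 0, 0.02, 0.46, 1.75, 0.07, 0, 0, 0, 0.02, 0.46, 2.0, 0.07, 0, 0, 0, 0.02, 0.46, 2.25, 0.08, 0, 0, 0, 0.02, 0.46, 2.5, 0.09, 0, 0, 0, 0.02, 0.46, 2.75, 0.1, 0, 0, 0, 0.02, 0.46, 2.9, 0.11, 0, 0, 0, 0.02, 0.46],
)

```text
time_s: 14.63
ee_pos: [0.5166, 0.086, -0.0118]
orientation: [1.0, 0.021, 0.0, 0.0]
wrist_force: [-2.1, -0.3, 2.4]
width: 0.0402
```

```bash
python3 -c "
from h import *
stat((-.0755,0.0,-.012,0))
import cv2
o=ctrl.get_obs();np.savez('w12.npz',p=o['ee_pos'],q=o['orientation'])
im=optics.grab_frame('wrist');cv2.imwrite('pics/w12.png',im[:,:,::-1])
"
```

```text
t 14.63 g [-0.1247  0.0003] z -0.0118 yaw 2.44 toolz [ 8.e-04  0.e+00 -1.e+00] F [-2.1 -0.3  2.4] w 0.0402
units [ 1.97  0.07 -0.01] wz 0.012759392990608288
```

View pics/w12.png

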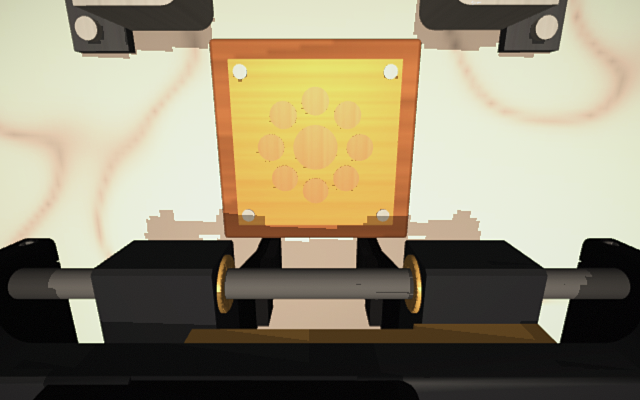

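Run:
```python
from h import *
d=np.load("w12.npz");K,T=camT("wrist",{"ee_pos":d["p"],"orientation":d["q"]})
for n,u,z in [("tl",(210,40),.022),("tr",(421,40),.022),("bl",(225,236),.022),("br",(407,236),.022),("Lpost",(213,15),0),("Rpost",(417,15),0),("Lft",(104,53),0),("Rft",(559,52),0)]:
    print(n,w2g(p2w(K,T,u,z)).round(4))
```

```text
tl [-0.0231  0.0461]
tr [-0.0232 -0.0443]
bl [-0.1128  0.0466]
br [-0.1131 -0.0447]
Lpost [-0.008   0.0502]
Rpost [-0.0081 -0.0478]
Lft [-0.0248  0.1055]
Rft [-0.0246 -0.1194]
```

send_rows(
  motion=[0.2, 0.01, 0, 0, 0, 0, 0.46, 0.4, 0.02, 0, 0, 0, 0, 0.46, 0.6, 0.03, 0, 0, 0, 0, 0.46, 0.8, 0.04, 0, 0, 0, 0, 0.46, 1.0, 0.05, 0, 0, 0, 0, 0.46, 1.2, 0.06, 0, 0, 0, 0, 0.46, 1.4, 0.07, 0, 0, 0, 0, 0.46, 1.6, 0.08, 0, 0, 0, 0, 0.46, 1.8, 0.09, 0, 0, 0, 0, 0.46, 2.0, 0.1, 0, 0, 0, 0, 0.46, 2.2, 0.1, 0, 0, 0, 0, 0.46],
)

```text
time_s: 15.6
ee_pos: [0.571, 0.0886, -0.0119]
orientation: [1.0, 0.021, 0.0, -0.0]
wrist_force: [-0.8, -0.0, -1.3]
width: 0.0405
```

```bash
python3 -c "
from h import *
stat((.0125,0.001,-.012,0))
import cv2
o=ctrl.get_obs();np.savez('w13.npz',p=o['ee_pos'],q=o['orientation'])
im=optics.grab_frame('wrist');cv2.imwrite('pics/w13.png',im[:,:,::-1])
"
```

```text
t 15.6 g [-0.0702  0.0005] z -0.0119 yaw 2.44 toolz [ 0.  0. -1.] F [-0.8 -0.  -1.3] w 0.0405
units [ 3.3   0.16 -0.  ] wz 0.011319017087873107
```

View pics/w13.png

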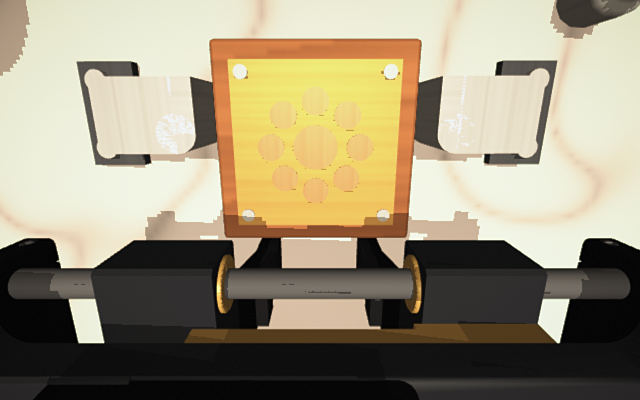

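send_rows(
  motion=[-0.15, 0, 0, 0, 0, 0, 0.46, -0.15, 0, 0.12, 0, 0, 0, 0.46, 0, 0.02, 0.12, 0, 0, 0, 0.46, 0.2, 0.02, 0.12, 0, 0, 0, 0.46, 0.4, 0.03, 0.12, 0, 0, 0, 0.46, 0.6, 0.04, 0.12, 0, 0, 0, 0.46, 0.8, 0.05, 0.12, 0, 0, 0, 0.46, 1.0, 0.06, 0.12, 0, 0, 0, 0.46, 1.2, 0.07, 0.12, 0, 0, 0, 0.46],
)

```text
time_s: 16.4
ee_pos: [0.6009, 0.0903, -0.009]
orientation: [1.0, 0.021, -0.0, -0.0]
wrist_force: [-2.5, 1.0, 2.5]
width: 0.0399
```

```bash
python3 -c "
from h import *
stat((.0125,0.001,-.009,0))
import cv2
im=optics.grab_frame('scene');cv2.imwrite('pics/s14.png',cv2.resize(im[170:300,280:440,::-1],None,fx=4.5,fy=4.5,interpolation=cv2.INTER_CUBIC))
"
```

```text
t 16.4 g [-0.0402  0.0009] z -0.009 yaw 2.44 toolz [-3.e-04  0.e+00 -1.e+00] F [-2.5  1.   2.5] w 0.0399
units [ 2.11  0.09 -0.  ] wz 0.012251658697843925
```

View pics/s14.png

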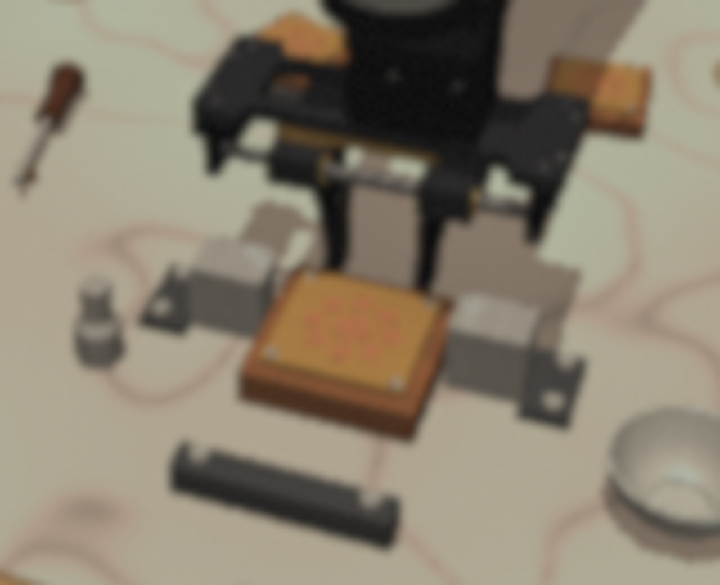

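```bash
python3 -c "
from h import *
K,T=camT('scene')
for gx,gy in [(-.04,.095),(-.02,.085),(-.04,-.095),(-.02,-.085),(-.01,.09)]:
  for z in (.03,.05,.07):
    u=np.array(w2p(K,T,[*g2w(gx,gy),z])); print(gx,gy,z,((u-[280,170])*4.5).round())
"
```

```text
-0.04 0.095 0.03 [556. 291.]
-0.04 0.095 0.05 [560. 260.]
-0.04 0.095 0.07 [564. 229.]
-0.02 0.085 0.03 [528. 310.]
-0.02 0.085 0.05 [532. 280.]
-0.02 0.085 0.07 [536. 248.]
-0.04 -0.095 0.03 [211. 215.]
-0.04 -0.095 0.05 [211. 185.]
-0.04 -0.095 0.07 [211. 155.]
-0.02 -0.085 0.03 [216. 240.]
-0.02 -0.085 0.05 [215. 210.]
-0.02 -0.085 0.07 [215. 180.]
-0.01 0.09 0.03 [534. 324.]
-0.01 0.09 0.05 [538. 294.]
-0.01 0.09 0.07 [541. 262.]
```

send_rows(
  motion=[0.2, 0.01, 0, 0, 0, 0, 0.46, 0.4, 0.02, 0, 0, 0, 0, 0.46, 0.6, 0.03, 0, 0, 0, 0, 0.46, 0.8, 0.04, 0, 0, 0, 0, 0.46, 1.0, 0.05, 0, 0, 0, 0, 0.46, 1.2, 0.06, 0, 0, 0, 0, 0.46, 1.4, 0.06, 0, 0, 0, 0, 0.46, 1.6, 0.07, 0, 0, 0, 0, 0.46, 1.75, 0.07, 0, 0, 0, 0, 0.46, 1.85, 0.08, 0, 0, 0, 0, 0.46, 1.92, 0.08, 0, 0, 0, 0, 0.46],
)

```text
time_s: 17.37
ee_pos: [0.6489, 0.0923, -0.0088]
orientation: [1.0, 0.021, 0.0, -0.0]
wrist_force: [-0.7, 0.1, 1.5]
width: 0.0403
```

```bash
python3 -c "
from h import *
stat((.0125,0.001,-.009,0))
import cv2
o=ctrl.get_obs();np.savez('w15.npz',p=o['ee_pos'],q=o['orientation'])
im=optics.grab_frame('wrist');cv2.imwrite('pics/w15.png',im[:,:,::-1])
"
```

```text
t 17.37 g [0.0077 0.0008] z -0.0088 yaw 2.44 toolz [ 1.e-04  0.e+00 -1.e+00] F [-0.7  0.1  1.5] w 0.0403
units [ 0.19  0.02 -0.01] wz 0.012543573143635366
```

View pics/w15.png

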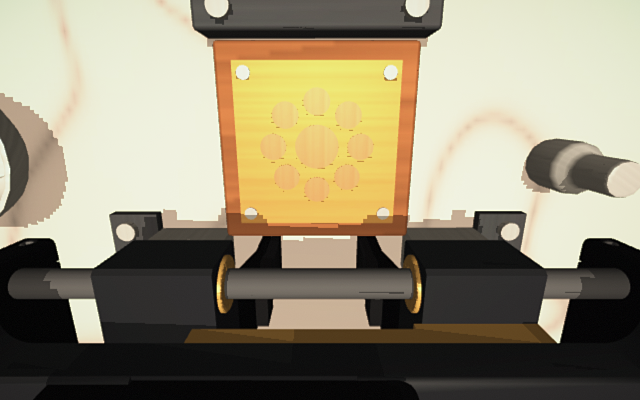

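send_rows(
  motion=[0.04, 0, 0, 0, 0, 0.01, 0.46, 0.08, 0, 0, 0, 0, 0.01, 0.46, 0.12, 0, 0, 0, 0, 0.01, 0.46, 0.16, 0, 0, 0, 0, 0.01, 0.46],
)

```text
time_s: 17.75
ee_pos: [0.6525, 0.0923, -0.0088]
orientation: [1.0, 0.022, -0.0, -0.0]
wrist_force: [-2.0, 1.1, 0.8]
width: 0.0399
```

```bash
python3 -c "
from h import *
stat((.0125,0.001,-.009,0))"
```

```text
t 17.75 g [0.0113 0.0007] z -0.0088 yaw 2.49 toolz [-1.e-04  0.e+00 -1.e+00] F [-2.   1.1  0.8] w 0.0399
units [ 0.05  0.01 -0.01] wz 0.001685163463245143
```

send_rows(
  motion=[0.04, 0, 0, 0, 0, 0, 0.46, 0.08, 0, 0, 0, 0, 0, 0.46, 0.08, 0, 0, 0, 0, 0, 0.46],
)

```text
time_s: 18.0
ee_pos: [0.653, 0.0923, -0.0089]
orientation: [1.0, 0.022, -0.002, 0.0]
wrist_force: [-7.0, -0.5, 5.9]
width: 0.0401
```

```bash
python3 -c "
from h import *
stat((.0125,0.001,-.009,0))"
```

```text
t 18.0 g [0.0118 0.0006] z -0.0089 yaw 2.5 toolz [-3.5e-03 -2.0e-04 -1.0e+00] F [-7.  -0.5  5.9] w 0.0401
units [ 0.03  0.02 -0.  ] wz -0.0004119587055029683
```

send_rows(
  motion=[-0.1, 0, 0, 0, 0, 0, 0.46, -0.5, -0.02, 0, 0, 0, 0, 0.46, -1, -0.04, 0, 0, 0, 0, 0.46, -1.5, -0.06, 0.8, 0, 0, 0, 0.46, -2, -0.1, 2, 0, 0, 0, 0.46, -3, -0.1, 3.5, 0, 0, 0, 0.46, -3.4, -0.1, 5, 0, 0, 0, 0.46, -3.4, -0.1, 6.5, 0, 0, 0, 0.46, -3.4, -0.1, 8, 0, 0, 0, 0.46, -3.4, -0.1, 9, 0, 0, 0, 0.46, -3.4, -0.1, 9, 0, 0, 0, 0.46],
)

```text
time_s: 18.92
ee_pos: [0.5741, 0.0899, 0.2246]
orientation: [1.0, 0.022, 0.007, -0.0]
wrist_force: [0.9, -0.9, 0.8]
width: 0.04
```

```bash
python3 -c "
from h import *
stat()
import cv2
o=ctrl.get_obs();np.savez('w16.npz',p=o['ee_pos'],q=o['orientation'])
im=optics.grab_frame('wrist');cv2.imwrite('pics/w16.png',im[:,:,::-1])
im=cv2.imread('pics/w16.png')
cv2.imwrite('pics/w16c.png',cv2.resize(im[0:180,200:430],None,fx=3.3,fy=3.3,interpolation=cv2.INTER_CUBIC))
im=optics.grab_frame('scene');cv2.imwrite('pics/s16.png',cv2.resize(im[140:310,260:500,::-1],None,fx=3,fy=3,interpolation=cv2.INTER_CUBIC))
"
```

```text
t 18.92 g [-0.0671  0.0017] z 0.2246 yaw 2.5 toolz [ 1.450e-02  3.000e-04 -9.999e-01] F [ 0.9 -0.9  0.8] w 0.04
```

View pics/w16c.png

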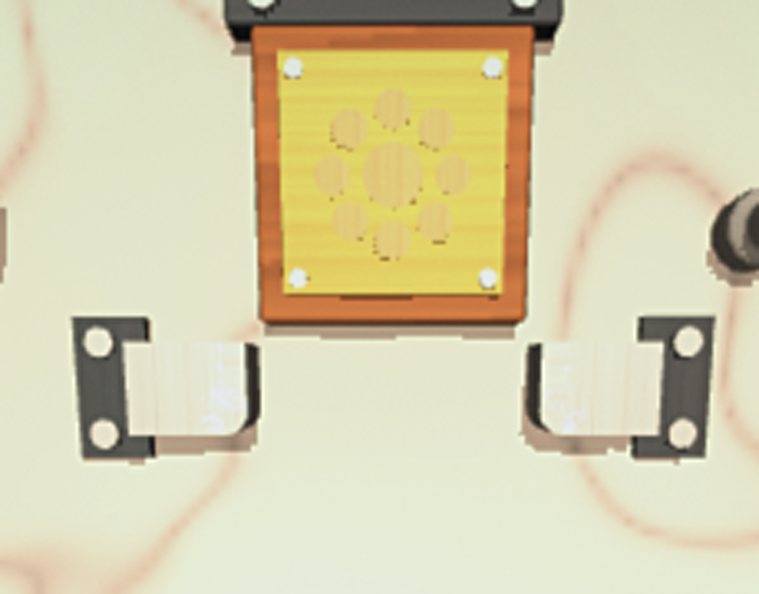

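View pics/s16.png

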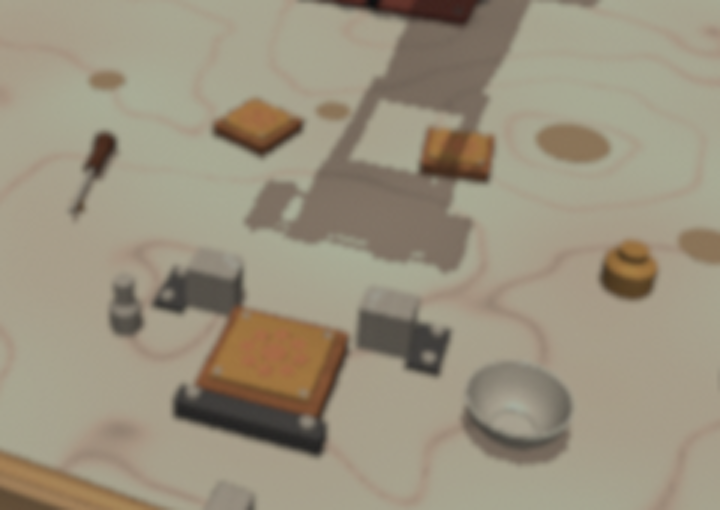

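Run:
```python
from h import *
import cv2
d=np.load("w16.npz");K,T=camT("wrist",{"ee_pos":d["p"],"orientation":d["q"]})
c=lambda x,y:(200+(x+.5)/3.3-.5,(y+.5)/3.3-.5)
for n,u,z in [("tl",c(252,27),.022),("tr",c(534,27),.022),("bl",c(260,319),.022),("br",c(526,319),.022),("barL",c(226,25),.02),("barR",c(562,24),.02),("Lrear",c(246,343),.04),("Rrear",c(541,343),.04)]:
    print(n,w2g(p2w(K,T,u,z)).round(4))
o=ctrl.get_obs();print(o["qvel"].round(3))
```

```text
tl [0.1132 0.0458]
tr [ 0.1132 -0.0453]
bl [0.0232 0.046 ]
br [ 0.0232 -0.0455]
barL [0.1143 0.0544]
barR [ 0.1146 -0.0546]
Lrear [0.0147 0.0488]
Rrear [ 0.0147 -0.0485]
[-0.001  0.04   0.052 -0.002 -0.001  0.003]
```

The board's front edge is within about 1 mm of the bar, centred and square, and nothing else has moved. The hand is clear, so I'm handing the job in.

```bash
python3 -c "
from plant import ctrl
print(ctrl.job_done())"
```

```text
the job is handed in; nothing more can be done
None
```

The board is through the gauge and against the stop bar, and I handed the job in at about 19 s. One check from the first pass is uncertain: the "taken between the fingers" rule may already have been triggered there (see below).

**What I did:** I pushed the large board about 31 mm sideways onto the gauge's middle line with two fingertips. I then pushed it from behind between the posts until it met the bar, where the force rose to about 7 N. After that I drew the hand back and up.

**Last checks (wrist and scene pictures):**
- **Position:** the board's centre measured about x = 68 mm, y = 0 in the gauge frame. Its front edge was within about 1.5 mm of the bar.
- **Attitude:** it was square to the bar (no turn measurable) and looked flat on the bench.
- **Other items:** the graver, punch, weight, tin bowl and the two look-alike boards appeared unmoved in the scene view. The jar and dark bowl were not checked again at the end.

**What disagreed:** the fingertips sit about 23 mm higher than the reported TCP.
- **First pass:** my first sideways pass therefore went over the board without touching it, with no force and no movement.
- **Rule at risk:** taking the reported TCP literally, the grasp point on that pass was over the board at about z = 29 mm, inside the "taken between the fingers" zone (below 40 mm). If the real tips are what counts, it was about 50 mm up and clear. I cannot tell which one the judge uses. Nothing was gripped or lifted.
- **Correction:** I made the later pushes with the reported TCP at about −12 to −9 mm, lowered in small steps while watching the force.

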